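Set out the titration place

ROBOT

A 6-joint arm with a two-finger parallel gripper is mounted at the origin on a cart in front of the work surface, level with it; the furniture and walls round the work are solid. World frame = base frame: x ahead of the robot, y to its left, z up, the work surface at z = 0. Lengths are in mm, angles in rad, forces in N, time in s.
With the tool pointing down it reaches from about 250 to 725 mm from the base axis. Payload 9.7 kg.
Tool frame: the origin (TCP) lies on the centre line of the jaws, within the pads' length; the fingertips stand 17 mm ahead of it and the grasp point (between the pads) lies 2 mm behind it; z points along the fingers, y is the line along which they close (so a half turn about z gives the same grasp; the last joint's range is limited). The gripper opens to 85 mm and grips with 20 to 120 N. Pads are 22 mm wide; open, the fingers measure 114 mm over their backs; the gripper's body (76 mm by 85 mm) begins 54 mm behind the grasp point. The pads swing forward as they close: fully open they stand 13 mm farther back than shut.
Start: joints at [-1.232, 0.087, 0.176, 1.66, 0, 1.571], TCP at [182.793, -518.733, 248.284] pointing down, gripper open.
Joint ranges: [-3.13, 3.13], [-0.85, 1.81], [-1.15, 1.24], [-2.2, 2.28], [-1.44, 1.52], [-3.14, 3.14]. Speed limits (rad/s): [2.22, 2.22, 2.57, 3.14, 3.14, 3.14].

INTERFACE

Orientations are given as a rotation vector (axis times angle).
In Python, from cell import env, read_camera, get_calibration gives the robot as it stands.
- The arm moves only by the tool send_rows, never from a script. Its argument "moves" is a list of rows, each a list of 6 numbers: the shift along the tool's x, y, z in mm, then the turn, a rotation vector about the tool's x, y, z in degrees. A call has exactly 10 rows; each row is the pose to reach, as a shift and turn from the pose commanded when the call began, along the tool's axes at that moment; what a row does not reach only later rows make up. A row lasts 1/10 s, in which the tool goes at most 50 mm and 8.59 degrees, less where a joint would pass 70% of its speed; a pose out of reach is approached as far as the arm can. A call with a gripper value outside its range is refused whole. "grip" is the closure, from -1 (fully open) to 1 (shut), set as the call begins (left out, the last holds). The fingers move at their own pace and stop on an object; "squeeze" is the grip in N (left out, the last holds). Time passes only in rows, so rows that repeat a pose let the fingers close, or fill a call up. It gives the time, the measured TCP pose, the force, the opening and the grip force at its end, in the units of the state.
- env.get_obs(): the state, without advancing time (a new reading comes with each control period).
- read_camera(name): name is "side" or "top" or "wrist"; returns the picture (400x640x3 uint8, blue, green, red); there is no depth.
- get_calibration(name): a dict with "fx", "fy", "cx", "cy" (pixels), "R" (3x3) and "t" (3): a world point X has camera coordinates R X + t. Camera axes: x right, y down, z forward; pixel columns grow to the right and rows downward; lengths in mm; the calibration is good to about 2 mm. A picture is of the moment at which its call begins: read the wrist's pose just before it. get_calibration takes no time and is no camera call; for the wrist camera it gives the pose at the moment of the call.
- env.close_job(): hands the job in; it is judged then, once.
The state is a dict: "time": time; "joints": joint angles; "dq": joint speeds; "tau": joint torques, N m; "tcp_pos": TCP position; "orientation": TCP orientation; "wrist_force": force on the tool from outside, world axes, zero at the start; "ft_torque": the same for the moment, N m; "width": opening from 0.0 (shut) to 1.0 (fully open); "grasp_force": force on a finger pad.
Only numpy, scipy, OpenCV 4.12 (cv2) and the standard library are available. Lean on these libraries where they do the work, as an engineer would, in place of code of your own. Each camera call takes 0.05 s, during which the arm holds its last target. There are 200 camera calls.

TASK

Set out the titration place on the ringed board, where the conical flask and the carton already stand at the two ends of the far row. Stand the dropper bottle in the ring between flask and carton, lay the petri dish in the ring in front of the flask (on the robot's side of it), stand the vial upright on the middle of the dish, and stand the yellow cup upright in the ring in front of the carton, each thing centred in its ring; the middle ring of the near row stays empty. Do not shift the flask, the carton or the other things on the bench.

Things in the scene. Friction and masses are not known exactly. Their poses are not given: they have to be found in the camera images.
- board: Black rubber-faced board fixed on the bench, 220 (its x) x 320 (its y) x 8 mm, with six flat white printed rings, 82 mm outside diameter. Origin: centre of its underside; z up, x to the far row (away from the robot, within 20 degrees), y to the left. Ring centres: x = -50 mm (near row) and +50 mm (far row), y = +100, 0, -100 mm; top at z = 8 mm.
- flask: Clear conical flask with a pink content, 68 mm across the foot, 108 mm high; stands on an end ring of the board's far row. Must stay there. Origin: centre of its underside, z up.
- carton: Small white folding carton, closed, 62 (its x) x 85 (its y) x 68 mm high; stands on the other end ring of the board's far row, its 85 mm side along the row. Must stay there. Origin: centre of its underside, z up.
- dropper: Small amber dropper bottle with dark red rubber teat, loose, upright on the bench, about 80 g. Round body 39 mm diameter, whose solid part ends 72 mm up; total height 112 mm with the slim soft teat, which is no place to grip (grip at 40 to 70 mm height). Origin: centre of its underside, z up.
- dish: Clear round petri dish with its lid on, one rigid piece, loose, flat on the bench, 63 mm diameter, 13 mm high, flat top, about 40 g. Origin: centre of its underside, z up.
- vial: Slim sample vial with grey screw cap, loose, upright on the bench, 24 mm diameter, 61 mm high, about 30 g. Origin: centre of its underside, z up.
- cup: Small open yellow plastic cup, loose, upright on the bench, 52 mm across the rim, tapering to 42 mm at the foot, 51 mm high, about 30 g. Origin: centre of its underside, z up.
- beaker: Bystander: large empty clear glass beaker, 72 mm diameter, 93 mm high, standing beyond the loose things. Origin: centre of its underside.
- timer: Bystander: small white bench timer with a green and a red key, 62 x 66 x 22 mm, lying flat. Origin: centre of its underside.
- clamp: Bystander: grey screw clamp with brass screw, 30 x 90 x 34 mm, lying on the bench. Origin: centre of its underside.

How it is judged (in metres and radians):
At the end, for the whole second after the job is handed in: Dropper bottle between flask and carton, dish in front of the flask, cup in front of the carton, each within 15 mm (both board axes) of its ring's centre; vial on the dish, centred within 15 mm; all upright (0.1 rad), at rest; flask, carton moved < 15 mm, beaker, timer, clamp < 30 mm (((y of flask in the frame of board above 0.05 m and x of dish in the frame of board between -0.065 and -0.035 m and y of dish in the frame of board between 0.085 and 0.115 m and x of cup in the frame of board between -0.065 and -0.035 m and y of cup in the frame of board between -0.115 and -0.085 m) or (y of flask in the frame of board below -0.05 m and x of dish in the frame of board between -0.065 and -0.035 m and y of dish in the frame of board between -0.115 and -0.085 m and x of cup in the frame of board between -0.065 and -0.035 m and y of cup in the frame of board between 0.085 and 0.115 m)) and x of dropper in the frame of board between 0.035 and 0.065 m and y of dropper in the frame of board between -0.015 and 0.015 m and horizontal distance between vial and dish below 0.015 m and z of vial in the frame of dish between 0.009 and 0.018 m and z of dropper in the frame of board between 0.004 and 0.012 m and z of dish in the frame of board between 0.004 and 0.012 m and z of cup in the frame of board between 0.004 and 0.012 m and z of flask in the frame of board between 0.004 and 0.012 m and z of carton in the frame of board between 0.004 and 0.012 m and angle between each of dropper, dish, vial, cup, flask, carton's own z axis and vertical below 0.1 rad and linear speed of each of dropper, dish, vial, cup below 0.02 m/s and distance of each of flask, carton from where it was at the start of the episode below 0.015 m and distance of each of beaker, timer, clamp from where it was at the start of the episode below 0.03 m); the robot touches nothing.
It fails at once if the flask or carton is knocked over or pushed away (angle between any of flask, carton's own z axis and vertical above 0.35 rad or distance of any of flask, carton from where it was at the start of the episode above 0.03 m).
It fails at once if a bystander (beaker, timer, clamp) is pushed away or knocked over (distance of any of beaker, timer, clamp from where it was at the start of the episode above 0.04 m or angle between beaker's own z axis and vertical above 0.5 rad).
It also fails if it takes over 109 s, if anything falls off the work surface, if the arm or the gripper's body presses on something with over 40 N, if the wrist force passes 120 N, or if a joint passes its speed limit or range.

## Working session

There is one attempt and no reset: what is moved stays moved. The work goes in short steps, Python scripts to look and compute and a tool call to move; the robot and the scene stay as the last step left them, time stands still between calls to the robot, and variables do not carry over. Pictures are saved under pics/ and viewed, at most 14 in all, crops included, and the job is handed in when it is done.

Besides the shell and the picture viewer there is one more tool, called after "Request:" by a JSON object that holds its "op" and its "data", one argument or row to a line. send_rows: Moves the arm, as the interface text tells. Its arguments: {"type":"object","properties":{"moves":{"type":"array","items":{"type":"array","items":{"type":"number"}}},"grip":{"type":"number"},"squeeze":{"type":"number"}},"required":["moves"]}

```bash
mkdir -p pics; ls; python3 - <<'E'
from cell import env, read_camera, get_calibration
import cv2,numpy as np
np.set_printoptions(precision=3,suppress=True)
print(env.get_obs())
for n in("top","side"):
    c=get_calibration(n);print(n,c)
    cv2.imwrite(f"pics/{n}0.png",read_camera(n))
E
```

```text
pics
{'time': 0.0, 'joints': array([-1.232,  0.087,  0.175,  1.66 ,  0.   ,  1.571]), 'dq': array([ 0.   ,  0.002,  0.   , -0.001, -0.001, -0.001]), 'tau': array([  0.001, -52.04 ,  46.479,   0.017,   0.   ,   0.   ]), 'tcp_pos': array([ 182.712, -518.542,  247.59 ]), 'orientation': array([-3.095, -0.529,  0.   ]), 'wrist_force': array([ 0.673, -0.061, -0.813]), 'ft_torque': array([-0.048, -0.032,  0.002]), 'grasp_force': 0.0, 'width': 0.9987434198965798}
top {'fx': 509.04454072690856, 'fy': 509.04454072690856, 'cx': 311.2740314318536, 'cy': 206.67031217329085, 'R': array([[ 0.006, -1.   ,  0.003],
       [-0.975, -0.007, -0.223],
       [ 0.223, -0.001, -0.975]]), 't': array([ -80.187,  564.68 , 1628.975])}
side {'fx': 361.2789624220887, 'fy': 361.2789624220887, 'cx': 320.59330817089494, 'cy': 201.71259577637267, 'R': array([[ 0.947, -0.321, -0.024],
       [-0.213, -0.57 , -0.793],
       [ 0.241,  0.756, -0.608]]), 't': array([-541.312,  120.769,  914.411])}
```

View pics/top0.png

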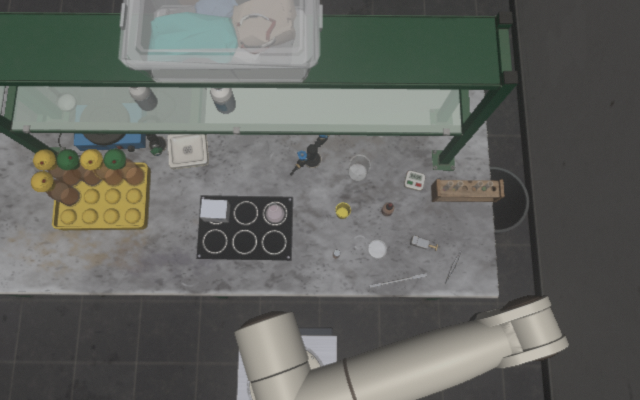

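View pics/side0.png

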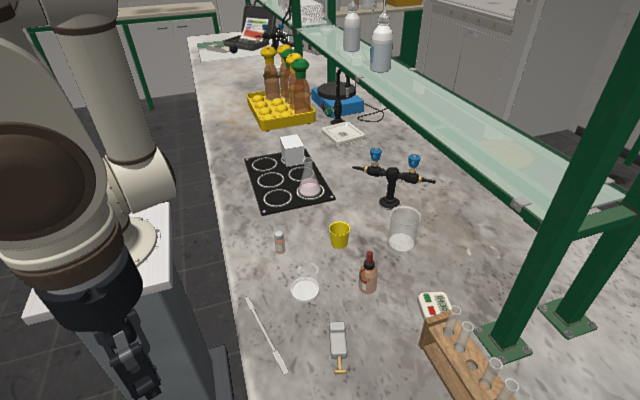

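The top view shows the board at (197-293,195-260), with the flask at right (275,213) and the carton at left (214,208). The cup is at (343,211), dropper (388,209), vial (337,253) and dish at about (377,249) or (360,243). I'll enlarge to settle the dish.

```bash
python3 - <<'E'
import cv2,numpy as np
a=cv2.imread("pics/top0.png")[150:300,300:460];b=cv2.imread("pics/side0.png")[200:350,250:410]
cv2.imwrite("pics/z0.png",np.vstack([cv2.resize(x,(600,300) if 0 else (0,0),fx=2,fy=2,interpolation=2) if 0 else cv2.resize(x,(640,600)[:2] if 0 else (320*1,300)) for x in(a,b)]) if 0 else np.hstack([cv2.resize(x,(400,375),interpolation=2) for x in (a,b)]))
E
```

```text
(no output)
```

View pics/z0.png

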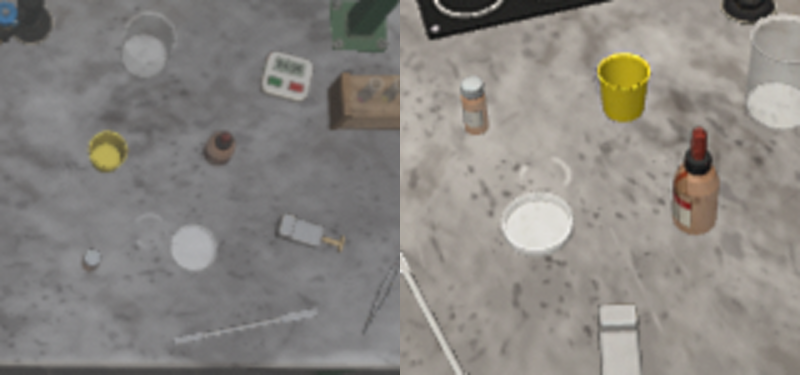

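The left crop shows the dish as the white disc at about (377,249) in the top image. The faint ring beside it is only a flat decoration.

```bash
cat > h.py <<'E'
import cv2,numpy as np
from cell import env, read_camera, get_calibration
np.set_printoptions(precision=1,suppress=True)
def ray(c,u,v):
    R=np.array(c["R"]);t=np.array(c["t"])
    d=R.T@np.array([(u-c["cx"])/c["fx"],(v-c["cy"])/c["fy"],1]);return -R.T@t,d/np.linalg.norm(d)
def plane(c,u,v,z):
    o,d=ray(c,u,v);return o+d*(z-o[2])/d[2]
def tri(c1,p1,c2,p2):
    o1,d1=ray(c1,*p1);o2,d2=ray(c2,*p2)
    s=np.linalg.lstsq(np.c_[d1,-d2],o2-o1,rcond=None)[0]
    a=o1+s[0]*d1;b=o2+s[1]*d2;return (a+b)/2,np.linalg.norm(a-b)
def blobs(m,box,amin=6):
    x0,y0,x1,y1=box;k=np.zeros_like(m);k[y0:y1,x0:x1]=m[y0:y1,x0:x1]
    n,l,s,ce=cv2.connectedComponentsWithStats(k)
    i=sorted(range(1,n),key=lambda i:-s[i,4]);return [(ce[j],s[j]) for j in i if s[j,4]>=amin]
E
python3 - <<'E'
from h import *
T=cv2.imread("pics/top0.png");S=cv2.imread("pics/side0.png");ct=get_calibration("top");cs=get_calibration("side")
hsv=lambda i:cv2.cvtColor(i,cv2.COLOR_BGR2HSV)
ht,hs=hsv(T),hsv(S)
y=lambda h:cv2.inRange(h,(20,120,60),(35,255,255))
a=blobs(y(ht),(325,195,360,225))[0];b=blobs(y(hs),(320,210,360,260))[0];print("cup",a,b,*tri(ct,a[0],cs,b[0]))
r=lambda h:cv2.inRange(h,(0,60,30),(20,255,255))|cv2.inRange(h,(170,60,30),(180,255,255))
a=blobs(r(ht),(375,195,400,225));b=blobs(r(hs),(350,240,390,300));print("drop",a,b);print(*tri(ct,a[0][0],cs,b[0][0]))
g=cv2.cvtColor(T,6);gs=cv2.cvtColor(S,6)
a=blobs((g>150).astype(np.uint8),(365,235,392,265))[0];b=blobs((gs>200).astype(np.uint8),(285,270,325,305))[0]
print("dish",a,b,plane(ct,*a[0],13),plane(ct,*a[0],0),tri(ct,a[0],cs,b[0]))
print(g[244:264,328:346]);print(gs[226:258,270:290])
# board
m=(g<60).astype(np.uint8);m=cv2.morphologyEx(m,cv2.MORPH_CLOSE,np.ones((9,9)))
a=blobs(m,(180,185,310,275))[0];print("board",a)
# rings
m=(g>150).astype(np.uint8)
for ce,s in blobs(m,(195,195,295,262),20):
    if s[2]>18: 
        c0=(s[0]+(s[2]-1)/2,s[1]+(s[3]-1)/2);print("ring",c0,ce,s,plane(ct,*c0,8))
E
```

```text
cup (array([341.8, 211.6]), array([337, 204,  11,  14,  98], dtype=int32)) (array([339. , 233.9]), array([329, 221,  21,  28, 463], dtype=int32)) [ 557.8 -180.3   31. ] 3.196746733191196
drop [(array([388.2, 210.2]), array([385, 207,   8,   6,  17], dtype=int32)), (array([389.9, 204.9]), array([389, 204,   3,   3,   8], dtype=int32))] [(array([368.2, 278.8]), array([359, 265,  19,  29, 391], dtype=int32)), (array([369. , 257.3]), array([366, 251,   7,  13,  78], dtype=int32))]
[ 563.7 -337.3   34.4] 4.417670628517304
dish (array([376.7, 248.6]), array([368, 240,  18,  18, 251], dtype=int32)) (array([304.6, 289.9]), array([291, 280,  28,  20, 407], dtype=int32)) [ 433.4 -297.6   13. ] [ 435.3 -299.3    0. ] (array([ 434.1, -298.4,    7.4]), np.float64(0.27770657514864244))
[[131 131 131 131 130 125 124 125 128 128 127 128 130 131 133 133 133 135]
 [131 128 129 129 129 128 124 123 126 128 128 128 127 129 131 132 133 134]
 [127 127 127 128 129 127 125 122 124 128 128 127 127 129 129 131 133 134]
 [127 127 126 127 127 127 126 123 123 127 130 129 129 128 130 130 132 132]
 [129 129 129 129
[... 3386 characters left out ...]
73 167]
 [167 157 153 152 149 144 127 119 121 121 123 122 122 119 143 173 178 176
  174 171]
 [168 158 153 152 149 148 149 147 134 126 125 127 142 143 172 180 177 174
  173 171]
 [165 160 157 153 149 152 164 168 168 169 172 173 177 175 181 176 175 173
  173 170]
 [166 161 159 155 149 155 168 176 179 181 182 183 181 181 178 174 173 173
  173 171]
 [168 162 161 159 155 162 173 179 180 181 181 181 181 181 179 178 177 176
  175 173]
 [171 165 160 158 156 164 172 178 180 180 181 181 181 180 182 182 183 181
  178 175]]
board (array([246.3, 232.4]), array([ 198,  197,   94,   63, 4437], dtype=int32))
ring (np.float64(213.5), np.float64(208.0)) [213.4 208.4] [201 199  26  19 446] [571.  259.1   8. ]
```

```bash
python3 - <<'E'
from h import *
T=cv2.imread("pics/top0.png");ct=get_calibration("top");cs=get_calibration("side")
print("vialcap",*tri(ct,(337,252.3),cs,(278,233.5)))
g=cv2.cvtColor(T,6)
m=(g>95).astype(np.uint8)
for ce,s in blobs(m,(201,199,291,257),20):
    print(ce,s,plane(ct,s[0]+(s[2]-1)/2,s[1]+(s[3]-1)/2,8))
m=cv2.morphologyEx((g<75).astype(np.uint8),cv2.MORPH_CLOSE,np.ones((7,7)))
k=np.zeros_like(m);k[192:265,193:298]=m[192:265,193:298]
r=max(cv2.findContours(k,0,2)[0],key=cv2.contourArea);R=cv2.minAreaRect(r);print(R)
for p in cv2.boxPoints(R): print(p,plane(ct,*p,8))
print("c",plane(ct,*R[0],8))
print(get_calibration("wrist"))
E
```

```text
vialcap [ 412.8 -161.3   62.9] 1.010497319884066
[213.7 210.1] [201 199  27  26 576] [558.7 256.8   8. ]
[274.5 213.1] [263 202  24  24 387] [553.1  49.3   8. ]
[273.9 242. ] [262 230  25  25 115] [454.5  48.8   8. ]
[244.4 241.2] [232 230  25  24 113] [455.5 150.3   8. ]
[214.5 241.1] [203 229  24  25 110] [456.5 250.2   8. ]
[247.9 206.1] [234 201  24  15  54] [571.7 149.3   8. ]
[243.2 220. ] [234 211  23  14  51] [538.4 149.8   8. ]
((244.54364013671875, 227.73162841796875), (94.3671646118164, 63.12294387817383), 1.1017061471939087)
[196.8 258.4] [397.2 306.8   8. ]
[198.  195.3] [615.6 314.9   8. ]
[292.3 197.1] [611.4 -10.9   8. ]
[291.1 260.2] [393.2 -10.    8. ]
c [502.8 150.1   8. ]
{'fx': 284.070753579011, 'fy': 284.070753579011, 'cx': 319.3815320984788, 'cy': 197.70680589860652, 'R': array([[ 0.3, -0.9, -0. ],
       [-0.9, -0.3,  0.3],
       [-0.3, -0.1, -1. ]]), 't': array([-549.3,  -37.6,  379.9])}
```

Request:
{"op": "send_rows", "data": {
  "moves": [
    [31, -12.5, 0, 0, 0, -7],
    [62, -25, 0, 0, 0, -14],
    [93, -37.5, 0, 0, 0, -21],
    [124, -50, 0, 0, 0, -28],
    [155, -62, 0, 0, 0, -35],
    [186, -75, 0, 0, 0, -42],
    [217, -87, 0, 0, 0, -49],
    [248, -100, 0, 0, 0, -56],
    [279, -112, 0, 0, 0, -63],
    [310.3, -124.6, 0, 0, 0, -70.58]
  ],
  "grip": -1,
  "squeeze": 30
}}

```text
time: 1.1
tcp_pos: [434.9, -297.0, 248.0]
orientation: [-2.216, -2.227, 0.0]
wrist_force: [0.3, -0.3, -0.1]
width: 0.999
grasp_force: 0.0
```

```bash
python3 - <<'E'
from h import *
c=get_calibration("wrist");R=c["R"];print(-R.T@c["t"],R)
I=read_camera("wrist");cv2.imwrite("pics/w1.png",I);o=env.get_obs();print(o["time"],o["tcp_pos"],o["orientation"])
import json;json.dump({k:np.array(v).tolist() for k,v in c.items()},open("w1.json","w"))
E
```

```text
[ 435.2 -221.2  373.9] [[ 1.   0.  -0. ]
 [ 0.  -1.   0.3]
 [ 0.  -0.3 -1. ]]
1.15 [ 437.6 -294.5  247.6] [-2.2 -2.2 -0. ]
```

View pics/w1.png

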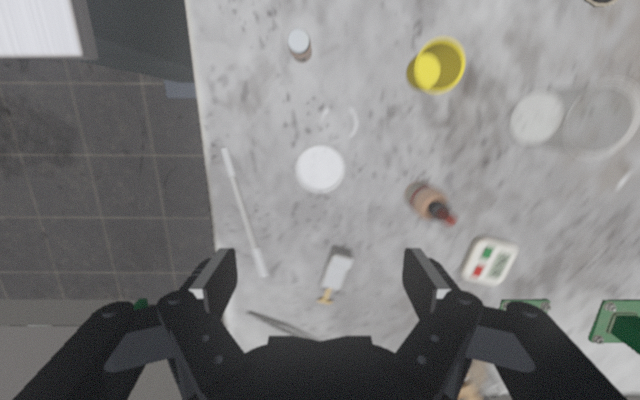

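The wrist view shows the dish (320,169), vial cap (299,40), cup rim (441,65) with foot (428,71), dropper body (425,195) with teat tip (452,220), timer (490,261) and clamp (337,270).

```bash
python3 - <<'E'
from h import *
import json
c={k:np.array(v) for k,v in json.load(open("w1.json")).items()}
o=env.get_obs();print(o["tcp_pos"],env.get_obs()["tcp_pos"],o["dq"])
I=cv2.imread("pics/w1.png");g=cv2.cvtColor(I,6);h=cv2.cvtColor(I,cv2.COLOR_BGR2HSV)
a=blobs((g>205).astype(np.uint8),(285,135,360,205))[0];print("dish",a,plane(c,*a[0],13))
m=cv2.inRange(h,(20,120,60),(35,255,255))
a=blobs(m,(390,25,480,105))[0];print(a)
k=np.zeros_like(m);k[25:105,390:480]=m[25:105,390:480]
p=max(cv2.findContours(k,0,1)[0],key=cv2.contourArea)
rim=p[p[:,0,0]>432];e=cv2.fitEllipse(rim);print("rim",e,plane(c,*e[0],51))
m=cv2.inRange(h,(0,70,30),(18,255,255))|cv2.inRange(h,(170,70,30),(180,255,255))
for b in blobs(m,(395,170,465,235)):print("drop",b)
print("foot est",plane(c,420,189,20),"tip",plane(c,454,222,112), "neck", plane(c,432,203,72))
print("vial cap",plane(c,299,40,61))
E
```

```text
[ 437.6 -294.5  247.6] [ 437.6 -294.5  247.6] [-0.1 -0.  -0.  -0.  -0.   0.1]
dish (array([319.8, 167.1]), array([ 298,  146,   45,   43, 1488], dtype=int32)) [ 435.7 -291.5   13. ]
(array([436.9,  66.3]), array([ 408,   41,   57,   49, 2108], dtype=int32))
rim ((440.28167724609375, 65.13284301757812), (45.36244201660156, 49.24550247192383), 33.262847900390625) [ 560.3 -176.1   51. ]
drop (array([446.3, 217. ]), array([439, 211,  16,  13, 103], dtype=int32))
foot est [ 565.2 -318.1   20. ] tip [ 568.8 -326.6  112. ] neck [ 561.3 -320.    72. ]
vial cap [ 414.5 -155.5   61. ]
```

Request:
{"op": "send_rows", "data": {
  "moves": [
    [0, 0, 15, 0, 0, 0],
    [0, 0, 30, 0, 0, 0],
    [0, 0, 45, 0, 0, 0],
    [0, 0, 60, 0, 0, 0],
    [0, 0, 60, 0, 0, 0],
    [0, 0, 60, 0, 0, 0],
    [0, 0, 60, 0, 0, 0],
    [0, 0, 60, 0, 0, 0],
    [0, 0, 60, 0, 0, 0],
    [0, 0, 60, 0, 0, 0]
  ]
}}

```text
time: 2.15
tcp_pos: [434.2, -298.2, 188.6]
orientation: [2.221, 2.221, 0.0]
wrist_force: [-0.5, 0.3, -0.6]
width: 0.999
grasp_force: 0.0
```

```bash
python3 - <<'E'
from h import *
o=env.get_obs();print(o["tcp_pos"],o["dq"],o["orientation"])
c=get_calibration("wrist");I=read_camera("wrist");cv2.imwrite("pics/w2.png",I)
print(-c["R"].T@c["t"])
g=cv2.cvtColor(I,6);h=cv2.cvtColor(I,cv2.COLOR_BGR2HSV)
a=blobs((g>205).astype(np.uint8),(260,100,380,280));print([ (x,plane(c,*x[0],13)) for x in a[:2]])
m=cv2.inRange(h,(20,120,60),(35,255,255))
for b in blobs(m,(390,0,640,200))[:1]:print("cup",b)
m=cv2.inRange(h,(0,70,30),(18,255,255))|cv2.inRange(h,(170,70,30),(180,255,255))
for b in blobs(m,(395,100,600,300)):print("drop",b)
E
```

```text
[ 434.2 -298.2  188.6] [-0.  0. -0. -0. -0.  0.] [2.2 2.2 0. ]
[ 434.8 -222.3  314.5]
[((array([319.1, 177.2]), array([ 293,  153,   53,   50, 1993], dtype=int32)), array([ 434.3, -292.3,   13. ]))]
cup (array([462.5,  57.1]), array([ 423,   22,   76,   67, 3723], dtype=int32))
drop (array([474.6, 243. ]), array([461, 231,  28,  24, 371], dtype=int32))
drop (array([450.6, 226. ]), array([442, 214,  29,  27, 180], dtype=int32))
drop (array([502.7, 295.4]), array([497, 291,  12,   9,  78], dtype=int32))
drop (array([433.8, 210.6]), array([427, 201,  23,  25,  77], dtype=int32))
```

View pics/w2.png

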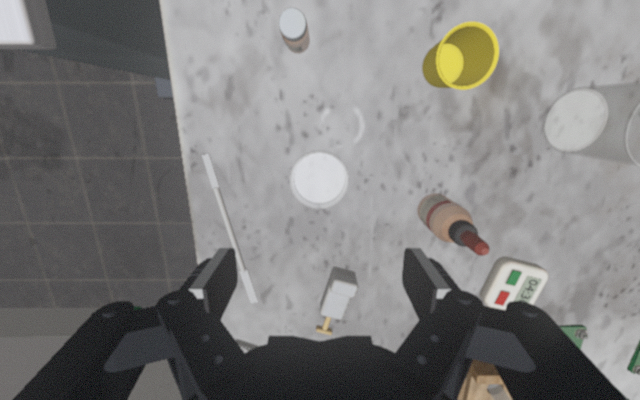

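The dish outline spans x 291–348 and y 151–209, centred at (319.5,180). The vial cap is at (293,23), cup rim (469,56), cup floor (450,64), teat tip (484,249), and the bottle's foot near (430,207).

```bash
python3 - <<'E'
from h import *
c=get_calibration("wrist");ct=get_calibration("top");cs=get_calibration("side")
for n,u,v,z in[("dish",319.5,180,6.5),("dishtop",319.5,178,13),("vial",292.5,23,61),("rim",469,56,51),("floor",450,64,3),("tip",484,250,112),("neck",456,228,74),("foot",433,209,10),]: print(n,plane(c,u,v,z))
print("top tip",plane(ct,390.3,204,110),"drop body top",tri(ct,(387,210.5),cs,(368.2,282)), "tip tri",tri(ct,(390,204.5),cs,(369.5,255)),"tip tri w",tri(c,(482,247),cs,(369.5,254)),"vialw",tri(c,(292.5,23),cs,(278,233)))
E
```

```text
dish [ 434.7 -296.9    6.5]
dishtop [ 434.8 -293.1   13. ]
vial [ 413.6 -157.2   61. ]
rim [ 560.5 -179.1   51. ]
floor [ 565.5 -178.5    3. ]
tip [ 564.8 -328.3  112. ]
neck [ 559.8 -325.8   74. ]
foot [ 563.6 -330.    10. ]
top tip [ 565.2 -332.2  110. ] drop body top (array([ 565.6, -335.2,   20.7]), np.float64(4.4143187994821345)) tip tri (array([ 566.2, -332.7,  102. ]), np.float64(1.4828282424424077)) tip tri w (array([ 568.3, -330.4,  102.6]), np.float64(0.7433540808278591)) vialw (array([ 413.4, -157. ,   60.3]), np.float64(0.43937425345226866))
```

```bash
python3 - <<'E'
from h import *
c=get_calibration("wrist")
for u,v,x in[(236,249,391.5),(404,249,476.5),(234,290,391.5)]:
    o,d=ray(c,u,v);s=(x-o[0])/d[0];print(o+s*d)
E
```

```text
[ 391.5 -291.1  181.8]
[ 476.5 -288.   187.7]
[ 391.5 -309.3  191. ]
```

Request:
{"op": "send_rows", "data": {
  "moves": [
    [1.5, 0.6, 30, 0, 0, 0],
    [1.5, 0.6, 60, 0, 0, 0],
    [1.5, 0.6, 90, 0, 0, 0],
    [1.5, 0.6, 115, 0, 0, 0],
    [1.5, 0.6, 135, 0, 0, 0],
    [1.5, 0.6, 148, 0, 0, 0],
    [1.5, 0.6, 158, 0, 0, 0],
    [1.5, 0.6, 166, 0, 0, 0],
    [1.5, 0.6, 166, 0, 0, 0],
    [1.5, 0.6, 166, 0, 0, 0]
  ]
}}

```text
time: 3.2
tcp_pos: [434.9, -296.8, 22.9]
orientation: [2.221, 2.221, 0.0]
wrist_force: [-0.1, 0.4, -0.0]
width: 0.998
grasp_force: 0.0
```

Request:
{"op": "send_rows", "data": {
  "moves": [
    [0, 0, 3, 0, 0, 0],
    [0, 0, 6, 0, 0, 0],
    [0, 0, 9, 0, 0, 0],
    [0, 0, 9, 0, 0, 0],
    [0, 0, 9, 0, 0, 0],
    [0, 0, 9, 0, 0, 0],
    [0, 0, 9, 0, 0, 0],
    [0, 0, 9, 0, 0, 0],
    [0, 0, 9, 0, 0, 0],
    [0, 0, 9, 0, 0, 0]
  ]
}}

```text
time: 4.2
tcp_pos: [434.7, -296.6, 13.3]
orientation: [2.222, 2.221, 0.0]
wrist_force: [-0.4, -0.6, 0.2]
width: 1.0
grasp_force: 0.0
```

Request:
{"op": "send_rows", "data": {
  "moves": [
    [0, 0, 0, 0, 0, 0],
    [0, 0, 0, 0, 0, 0],
    [0, 0, 0, 0, 0, 0],
    [0, 0, 0, 0, 0, 0],
    [0, 0, 0, 0, 0, 0],
    [0, 0, 0, 0, 0, 0],
    [0, 0, 0, 0, 0, 0],
    [0, 0, 0, 0, 0, 0],
    [0, 0, 0, 0, 0, 0],
    [0, 0, 0, 0, 0, 0]
  ],
  "grip": 1,
  "squeeze": 25
}}

```text
time: 5.2
tcp_pos: [434.7, -296.7, 13.5]
orientation: [2.221, 2.221, 0.0]
wrist_force: [-0.8, 0.8, 4.4]
width: 0.723
grasp_force: 27.8
```

Request:
{"op": "send_rows", "data": {
  "moves": [
    [0, 0, -10, 0, 0, 0],
    [0, 0, -35, 0, 0, 0],
    [0, 0, -70, 0, 0, 0],
    [0, 0, -105, 0, 0, 0],
    [15, 0, -135, 0, 0, 0],
    [40, 2, -150, 0, 0, 0],
    [75, 4, -150, 0, 0, 0],
    [115, 8, -150, 0, 0, 0],
    [155, 12, -150, 0, 0, 0],
    [195, 15, -150, 0, 0, 0]
  ]
}}

```text
time: 6.2
tcp_pos: [449.4, -100.2, 163.6]
orientation: [2.222, 2.221, 0.0]
wrist_force: [0.4, 0.6, -0.6]
width: 0.726
grasp_force: 27.5
```

Request:
{"op": "send_rows", "data": {
  "moves": [
    [40, 2, 0, 0, 0, 0],
    [80, 4, 0, 0, 0, 0],
    [115, 5, 0, 0, 0, 0],
    [135, 5, 10, 0, 0, 0],
    [147, 5, 30, 0, 0, 0],
    [150.5, 5, 60, 0, 0, 0],
    [150.5, 5, 85, 0, 0, 0],
    [150.5, 5, 105, 0, 0, 0],
    [150.5, 5, 115, 0, 0, 0],
    [150.5, 5, 115, 0, 0, 0]
  ]
}}

```text
time: 7.2
tcp_pos: [453.9, 48.8, 47.4]
orientation: [-2.221, -2.22, 0.003]
wrist_force: [0.5, 0.1, -0.3]
width: 0.722
grasp_force: 27.5
```

```bash
python3 - <<'E'
from h import *
o=env.get_obs();print(o["time"],o["tcp_pos"],o["width"],o["grasp_force"])
c=get_calibration("wrist");cv2.imwrite("pics/w3.png",read_camera("wrist"))
E
```

```text
7.2 [453.9  48.8  47.4] 0.7218692482031829 27.483554184436798
```

View pics/w3.png

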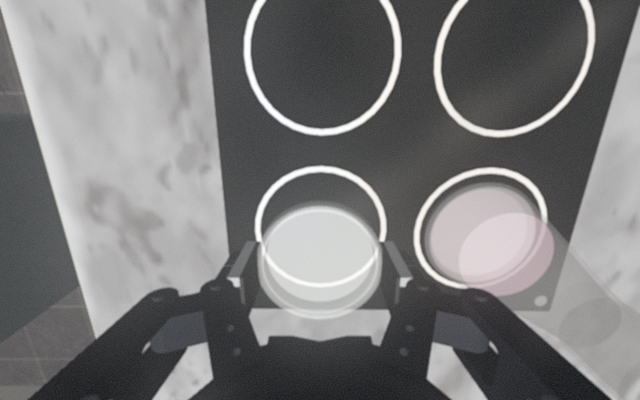

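The dish is held level. The target ring spans (256–385,166–286), centred at (320.5,226), and the dish is centred at about (320,262).

```bash
python3 - <<'E'
from h import *
c=get_calibration("wrist")
print("ring",plane(c,320.5,227,8),"dish",plane(c,320,263,40.5),"midnear",plane(c,322,54,8),plane(c,514,55,8),"flaskring",plane(c,481,228,8))
E
```

```text
ring [455.8  53.8   8. ] dish [455.5  47.   40.5] midnear [456.6 153.    8. ] [558.4 152.4   8. ] flaskring [557.5  53.1   8. ]
```

Request:
{"op": "send_rows", "data": {
  "moves": [
    [1, 0.5, 5, 0, 0, 0],
    [2, 1, 11, 0, 0, 0],
    [3, 1, 17, 0, 0, 0],
    [3, 1, 21, 0, 0, 0],
    [3, 1, 24, 0, 0, 0],
    [3, 1, 26, 0, 0, 0],
    [3, 1, 27, 0, 0, 0],
    [3, 1, 27, 0, 0, 0],
    [3, 1, 27, 0, 0, 0],
    [3, 1, 27, 0, 0, 0]
  ]
}}

```text
time: 8.25
tcp_pos: [455.8, 51.9, 21.5]
orientation: [2.222, 2.221, 0.0]
wrist_force: [-1.4, -0.2, 3.0]
width: 0.722
grasp_force: 27.7
```

Request:
{"op": "send_rows", "data": {
  "moves": [
    [0, 0, 0, 0, 0, 0],
    [0, 0, 0, 0, 0, 0],
    [0, 0, 0, 0, 0, 0],
    [0, 0, 0, 0, 0, 0],
    [0, 0, 0, 0, 0, 0],
    [0, 0, -10, 0, 0, 0],
    [0, 0, -30, 0, 0, 0],
    [0, 0, -60, 0, 0, 0],
    [0, 0, -100, 0, 0, 0],
    [0, 0, -140, 0, 0, 0]
  ],
  "grip": -1
}}

```text
time: 9.25
tcp_pos: [455.4, 51.9, 163.4]
orientation: [2.221, 2.221, 0.0]
wrist_force: [1.0, 0.7, 0.5]
width: 0.998
grasp_force: 0.0
```

Request:
{"op": "send_rows", "data": {
  "moves": [
    [-10, -2, 0, 0, 0, 0],
    [-35, -7, 0, 0, 0, 0],
    [-75, -15, 0, 0, 0, 0],
    [-115, -23, 0, 0, 0, 0],
    [-155, -31, 0, 0, 0, 0],
    [-185, -37, 0, 0, 0, 0],
    [-203, -41, 0, 0, 0, 0],
    [-210.5, -42.3, 0, 0, 0, 0],
    [-210.5, -42.3, 0, 0, 0, 0],
    [-210.5, -42.3, 0, 0, 0, 0]
  ]
}}

```text
time: 10.25
tcp_pos: [413.5, -158.0, 161.4]
orientation: [-2.221, -2.221, -0.0]
wrist_force: [0.4, 0.3, -0.8]
width: 0.992
grasp_force: 0.0
```

```bash
python3 - <<'E'
from h import *
o=env.get_obs();print(o["tcp_pos"])
c=get_calibration("wrist");I=read_camera("wrist");cv2.imwrite("pics/w4.png",I)
T=read_camera("top");ct=get_calibration("top");g=cv2.cvtColor(T,6)
cv2.imwrite("pics/m4.png",np.vstack([cv2.resize(I,(480,300)),cv2.resize(T[185:270,190:326],(480,300),interpolation=2)]))
E
```

```text
[ 413.5 -158.   161.4]
```

View pics/m4.png

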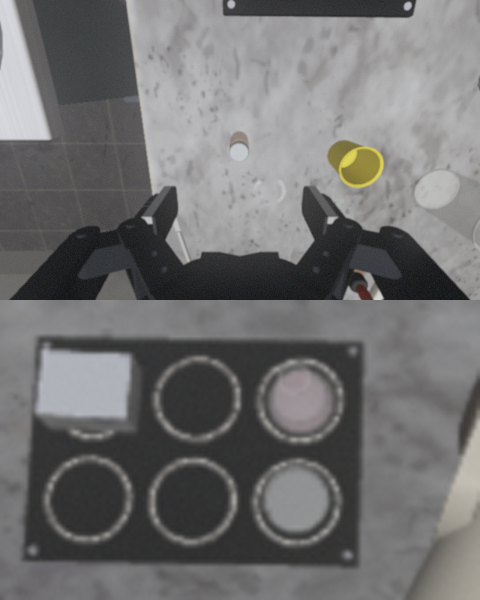

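The dish sits centred inside its ring (top crop, (296,501) in a ring centred (296,502)). In the wrist view the vial cap is at (319,203) full-scale and the cup rim at (481,221).

```bash
python3 - <<'E'
from h import *
c=get_calibration("wrist");I=cv2.imread("pics/w4.png")
print("vial",plane(c,318.7,203,61),"rim",plane(c,481,221,51))
T=read_camera("top");ct=get_calibration("top");g=cv2.cvtColor(T,6)
a=blobs((g>95).astype(np.uint8),(262,229,290,257),20);print([(x,plane(ct,x[1][0]+(x[1][2]-1)/2,x[1][1]+(x[1][3]-1)/2,8)) for x in a]);
a=blobs((g>125).astype(np.uint8),(262,229,290,257),20);print([(x,plane(ct,*x[0],21)) for x in a])
E
```

```text
vial [ 413.5 -156.5   61. ] rim [ 558.4 -176.6   51. ]
[((array([273.5, 241.1]), array([262, 230,  25,  25, 399], dtype=int32)), array([454.5,  48.8,   8. ]))]
[((array([273.5, 241.1]), array([265, 233,  18,  17, 234], dtype=int32)), array([455.4,  49.7,  21. ]))]
```

Request:
{"op": "send_rows", "data": {
  "moves": [
    [0.5, 0, 15, 0, 0, 0],
    [0.5, 0, 45, 0, 0, 0],
    [0.5, 0, 75, 0, 0, 0],
    [0.5, 0, 100, 0, 0, 0],
    [0.5, 0, 118, 0, 0, 0],
    [0.5, 0, 126, 0, 0, 0],
    [0.5, 0, 128, 0, 0, 0],
    [0.5, 0, 128, 0, 0, 0],
    [0.5, 0, 128, 0, 0, 0],
    [0.5, 0, 128, 0, 0, 0]
  ]
}}

```text
time: 11.4
tcp_pos: [413.9, -158.3, 34.1]
orientation: [2.221, 2.22, 0.001]
wrist_force: [0.4, 0.3, 0.4]
width: 1.001
grasp_force: 0.0
```

Request:
{"op": "send_rows", "data": {
  "moves": [
    [0, 0, 0, 0, 0, 0],
    [0, 0, 0, 0, 0, 0],
    [0, 0, 0, 0, 0, 0],
    [0, 0, 0, 0, 0, 0],
    [0, 0, 0, 0, 0, 0],
    [0, 0, 0, 0, 0, 0],
    [0, 0, 0, 0, 0, 0],
    [0, 0, 0, 0, 0, 0],
    [0, 0, 0, 0, 0, 0],
    [0, 0, 0, 0, 0, 0]
  ],
  "grip": 1,
  "squeeze": 25
}}

```text
time: 12.4
tcp_pos: [413.4, -158.1, 33.4]
orientation: [2.222, 2.221, 0.0]
wrist_force: [-1.1, -0.5, 2.5]
width: 0.267
grasp_force: 24.5
```

Request:
{"op": "send_rows", "data": {
  "moves": [
    [0, 0, -10, 0, 0, 0],
    [0, 0, -35, 0, 0, 0],
    [0, 0, -65, 0, 0, 0],
    [8, 2, -90, 0, 0, 0],
    [28, 6, -100, 0, 0, 0],
    [60, 12, -100, 0, 0, 0],
    [95, 19, -100, 0, 0, 0],
    [130, 26, -100, 0, 0, 0],
    [160, 32, -100, 0, 0, 0],
    [185, 37, -100, 0, 0, 0]
  ]
}}

```text
time: 13.4
tcp_pos: [450.5, 28.5, 133.9]
orientation: [2.221, 2.222, 0.001]
wrist_force: [0.1, 0.4, -0.5]
width: 0.266
grasp_force: 24.5
```

Request:
{"op": "send_rows", "data": {
  "moves": [
    [17, 3.5, 0, 0, 0, 0],
    [25, 5.3, 5, 0, 0, 0],
    [26, 5.3, 20, 0, 0, 0],
    [26, 5.3, 38, 0, 0, 0],
    [26, 5.3, 55, 0, 0, 0],
    [26, 5.3, 66, 0, 0, 0],
    [26, 5.3, 72, 0, 0, 0],
    [26, 5.3, 74, 0, 0, 0],
    [26, 5.3, 74, 0, 0, 0],
    [26, 5.3, 74, 0, 0, 0]
  ]
}}

```text
time: 14.4
tcp_pos: [456.1, 52.9, 59.9]
orientation: [2.221, 2.221, 0.001]
wrist_force: [0.8, -0.0, -0.0]
width: 0.266
grasp_force: 24.6
```

```bash
python3 - <<'E'
from h import *
o=env.get_obs();print(o["tcp_pos"],o["width"])
I=read_camera("wrist");S=read_camera("side")
cv2.imwrite("pics/m5.png",np.vstack([cv2.resize(I[100:350,200:480],(500,300)),cv2.resize(S[130:220,235:385],(500,300),interpolation=2)]))
E
```

```text
[456.1  52.9  59.9] 0.2662169681225001
```

View pics/m5.png

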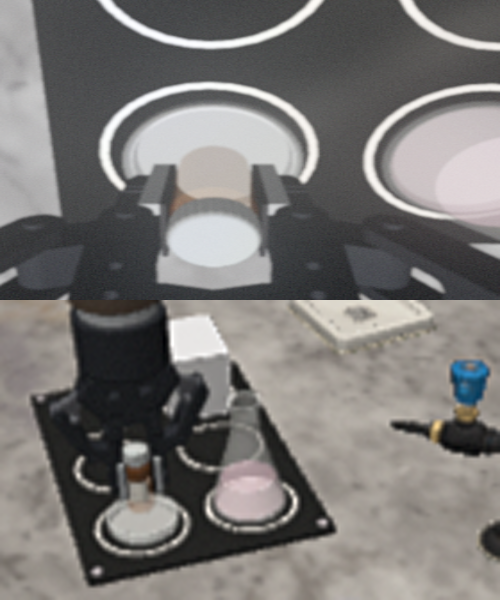

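The vial is held upright over the dish. I'll check the y offset numerically from edges: dish top edge at row about 187.5 (z=21), vial foot edge at row about 222.5 (z≈26), column 319.

```bash
python3 - <<'E'
from h import *
c=get_calibration("wrist");I=cv2.cvtColor(read_camera("wrist"),6)
cv2.imwrite("pics/w5.png",I)
print(I[160:250,319].reshape(-1,10))
for v in(185,188,191):print("dish c",plane(c,319,v,21)[1]-31.5)
for v in(219,222.5,226):print("vial c",plane(c,319,v,26.5)[1]-12)
print("ring c",plane(c,319,170,8)[1]-41, "cap",plane(c,318.5,100+240/1.2,87.5))
E
```

```text
[[ 80  85  84  83  86  84  79  93 160 222]
 [248 254 252 233 188 116  79  87  85  84]
 [ 85  93  88  97 101 116 137 158 186 210]
 [225 226 218 214 215 214 212 214 214 212]
 [214 212 213 212 215 214 214 213 212 212]
 [212 213 213 214 211 212 214 214 211 212]
 [208 198 188 186 186 186 185 185 184 184]
 [185 185 185 185 187 184 185 185 186 185]
 [186 186 183 187 185 185 185 181 183 185]]
dish c 54.278269311208106
dish c 52.41711317711258
dish c 50.54389693230405
vial c 54.11896853007798
vial c 51.85658229146553
vial c 49.57642077418251
ring c 51.23817349180098 cap [456.3  54.7  87.5]
```

Aligned within 1 mm; set it down and release.

Request:
{"op": "send_rows", "data": {
  "moves": [
    [0, 0, 1, 0, 0, 0],
    [0, 0, 2, 0, 0, 0],
    [0, 0, 3, 0, 0, 0],
    [0, 0, 4, 0, 0, 0],
    [0, 0, 4.5, 0, 0, 0],
    [0, 0, 5, 0, 0, 0],
    [0, 0, 5, 0, 0, 0],
    [0, 0, 5, 0, 0, 0],
    [0, 0, 5, 0, 0, 0],
    [0, 0, 5, 0, 0, 0]
  ]
}}

```text
time: 15.55
tcp_pos: [455.6, 52.9, 54.7]
orientation: [2.222, 2.221, 0.0]
wrist_force: [-2.9, 0.1, 5.5]
width: 0.265
grasp_force: 25.1
```

Request:
{"op": "send_rows", "data": {
  "moves": [
    [0, 0, 0, 0, 0, 0],
    [0, 0, 0, 0, 0, 0],
    [0, 0, 0, 0, 0, 0],
    [0, 0, 0, 0, 0, 0],
    [0, 0, 0, 0, 0, 0],
    [0, 0, 0, 0, 0, 0],
    [0, 0, -15, 0, 0, 0],
    [0, 0, -40, 0, 0, 0],
    [0, 0, -70, 0, 0, 0],
    [0, 0, -100, 0, 0, 0]
  ],
  "grip": -0.3
}}

```text
time: 16.55
tcp_pos: [455.4, 52.9, 155.2]
orientation: [-2.221, -2.221, 0.001]
wrist_force: [0.1, -0.1, 0.1]
width: 0.645
grasp_force: 0.0
```

Request:
{"op": "send_rows", "data": {
  "moves": [
    [-10, 4, 0, 0, 0, 0],
    [-40, 18, 0, 0, 0, 0],
    [-80, 36, 0, 0, 0, 0],
    [-120, 54, 0, 0, 0, 0],
    [-160, 72, 0, 0, 0, 0],
    [-195, 88, 0, 0, 0, 0],
    [-220, 99, 0, 0, 0, 0],
    [-231, 104, 0, 0, 0, 0],
    [-231, 104, 0, 0, 0, 0],
    [-231, 104, 0, 0, 0, 0]
  ],
  "grip": -1
}}

```text
time: 17.55
tcp_pos: [559.3, -177.5, 153.9]
orientation: [-2.221, -2.221, 0.0]
wrist_force: [-0.8, -0.3, 0.7]
width: 1.001
grasp_force: 0.0
```

```bash
python3 - <<'E'
from h import *
o=env.get_obs();print(o["tcp_pos"])
c=get_calibration("wrist");I=read_camera("wrist");cv2.imwrite("pics/w6.png",I);S=read_camera("side")
h=cv2.cvtColor(I,cv2.COLOR_BGR2HSV);m=cv2.inRange(h,(20,120,60),(35,255,255));b=blobs(m,(0,0,640,400))[0];print(b)
cv2.imwrite("pics/m6.png",np.vstack([cv2.resize(I,(480,300)),cv2.resize(S[130:220,235:385],(480,290),interpolation=2)]))
E
```

```text
[ 559.3 -177.5  153.9]
(array([319.5, 203.2]), array([ 289,  172,   60,   61, 2678], dtype=int32))
```

View pics/m6.png

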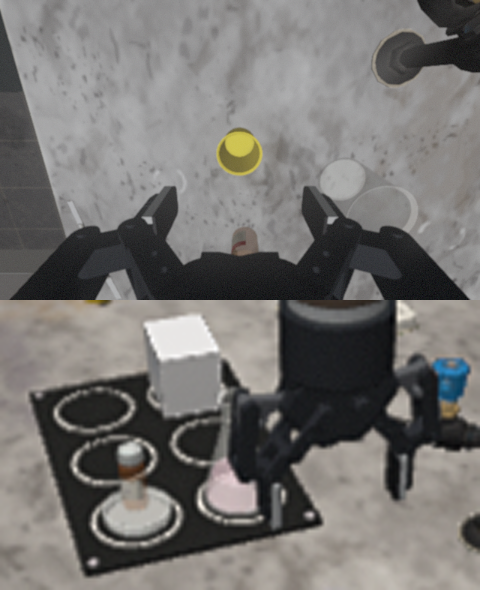

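The vial stands upright on the dish. The cup rim is at (319.5,204), centred between the jaws, and the beaker floor is at (457,239).

```bash
python3 - <<'E'
from h import *
c=get_calibration("wrist")
print("rim",plane(c,319.5,204.5,51),"beaker floor",plane(c,457,239,2),"b rim",plane(c,512,280,93))
E
```

```text
rim [ 560.  -178.1   51. ] beaker floor [ 707.6 -233.4    2. ] b rim [ 705.8 -224.2   93. ]
```

Request:
{"op": "send_rows", "data": {
  "moves": [
    [0, 0.5, 15, 0, 0, 0],
    [0, 0.5, 45, 0, 0, 0],
    [0, 0.5, 75, 0, 0, 0],
    [0, 0.5, 100, 0, 0, 0],
    [0, 0.5, 118, 0, 0, 0],
    [0, 0.5, 126, 0, 0, 0],
    [0, 0.5, 128, 0, 0, 0],
    [0, 0.5, 128, 0, 0, 0],
    [0, 0.5, 128, 0, 0, 0],
    [0, 0.5, 128, 0, 0, 0]
  ]
}}

```text
time: 18.65
tcp_pos: [560.7, -178.3, 27.3]
orientation: [2.221, 2.22, 0.001]
wrist_force: [0.1, 0.8, -0.6]
width: 0.998
grasp_force: 0.0
```

Request:
{"op": "send_rows", "data": {
  "moves": [
    [0, 0, 0, 0, 0, 0],
    [0, 0, 0, 0, 0, 0],
    [0, 0, 0, 0, 0, 0],
    [0, 0, 0, 0, 0, 0],
    [0, 0, 0, 0, 0, 0],
    [0, 0, 0, 0, 0, 0],
    [0, 0, 0, 0, 0, 0],
    [0, 0, 0, 0, 0, 0],
    [0, 0, 0, 0, 0, 0],
    [0, 0, 0, 0, 0, 0]
  ],
  "grip": 1,
  "squeeze": 25
}}

```text
time: 19.65
tcp_pos: [560.3, -178.2, 26.7]
orientation: [2.221, 2.221, 0.0]
wrist_force: [-2.5, -0.3, 5.9]
width: 0.589
grasp_force: 25.4
```

Request:
{"op": "send_rows", "data": {
  "moves": [
    [0, 0, -5, 0, 0, 0],
    [0, 0, -20, 0, 0, 0],
    [0, 0, -45, 0, 0, 0],
    [0, 0, -75, 0, 0, 0],
    [0, 0, -105, 0, 0, 0],
    [0, 0, -130, 0, 0, 0],
    [0, 0, -150, 0, 0, 0],
    [0, 0, -150, 0, 0, 0],
    [0, 0, -150, 0, 0, 0],
    [0, 0, -150, 0, 0, 0]
  ]
}}

```text
time: 20.65
tcp_pos: [559.8, -178.0, 175.2]
orientation: [-2.221, -2.22, 0.001]
wrist_force: [0.2, 0.0, -1.1]
width: 0.59
grasp_force: 26.1
```

Request:
{"op": "send_rows", "data": {
  "moves": [
    [8, -4, 0, 0, 0, 0],
    [28, -14, 0, 0, 0, 0],
    [60, -28, 0, 0, 0, 0],
    [98, -44, 0, 0, 0, 0],
    [136, -60, 0, 0, 0, 0],
    [174, -75, 0, 0, 0, 0],
    [212, -88, 0, 0, 0, 0],
    [250, -97, 0, 0, 0, 0],
    [288, -102, 0, 0, 0, 0],
    [326, -103, 0, 0, 0, 0]
  ]
}}

```text
time: 21.65
tcp_pos: [455.7, 149.5, 175.9]
orientation: [-2.221, -2.221, 0.001]
wrist_force: [1.1, 0.7, -1.1]
width: 0.592
grasp_force: 26.1
```

Request:
{"op": "send_rows", "data": {
  "moves": [
    [38, 0, 0, 0, 0, 0],
    [70, 0, 0, 0, 0, 0],
    [92, 0, 0, 0, 0, 0],
    [102, 0, 15, 0, 0, 0],
    [104.5, 0, 40, 0, 0, 0],
    [104.5, 0, 70, 0, 0, 0],
    [104.5, 0, 95, 0, 0, 0],
    [104.5, 0, 112, 0, 0, 0],
    [104.5, 0, 120, 0, 0, 0],
    [104.5, 0, 120, 0, 0, 0]
  ]
}}

```text
time: 22.65
tcp_pos: [456.2, 251.5, 54.5]
orientation: [-2.222, -2.22, 0.004]
wrist_force: [0.3, -0.2, 0.1]
width: 0.59
grasp_force: 26.1
```

```bash
python3 - <<'E'
from h import *
o=env.get_obs();print(o["tcp_pos"],o["width"])
c=get_calibration("wrist");I=read_camera("wrist");cv2.imwrite("pics/w7.png",I)
E
```

```text
[456.2 251.5  54.5] 0.5903321017360657
```

View pics/w7.png

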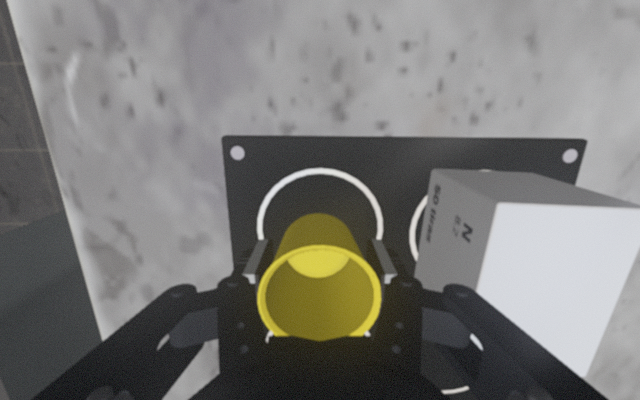

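The cup is held upright over its ring, with ring top edge at row 169 and columns 257–383. The carton at right is clear of the finger.

```bash
python3 - <<'E'
from h import *
c=get_calibration("wrist")
print(plane(c,320,169,8)-[0,41,0], plane(c,320,300,85),"foot edge y c",plane(c,320,214,37)[1]-21)
E
```

```text
[457.7 251.7   8. ] [457.7 254.9  85. ] foot edge y c 252.72620199852287
```

Request:
{"op": "send_rows", "data": {
  "moves": [
    [0, 0, 5, 0, 0, 0],
    [0, 0, 10, 0, 0, 0],
    [0, 0, 14, 0, 0, 0],
    [0, 0, 17, 0, 0, 0],
    [0, 0, 19, 0, 0, 0],
    [0, 0, 21, 0, 0, 0],
    [0, 0, 22, 0, 0, 0],
    [0, 0, 22, 0, 0, 0],
    [0, 0, 22, 0, 0, 0],
    [0, 0, 22, 0, 0, 0]
  ]
}}

```text
time: 23.7
tcp_pos: [457.3, 252.6, 34.7]
orientation: [-2.221, -2.221, -0.001]
wrist_force: [-3.0, -0.5, 4.6]
width: 0.588
grasp_force: 26.2
```

Request:
{"op": "send_rows", "data": {
  "moves": [
    [0, 0, 0, 0, 0, 0],
    [0, 0, 0, 0, 0, 0],
    [0, 0, 0, 0, 0, 0],
    [0, 0, 0, 0, 0, 0],
    [0, 0, 0, 0, 0, 0],
    [0, 0, 0, 0, 0, 0],
    [0, 0, -20, 0, 0, 0],
    [0, 0, -60, 0, 0, 0],
    [0, 0, -105, 0, 0, 0],
    [0, 0, -150, 0, 0, 0]
  ],
  "grip": -0.6
}}

```text
time: 24.7
tcp_pos: [457.0, 252.2, 185.8]
orientation: [2.222, 2.221, -0.0]
wrist_force: [1.0, -0.0, -0.4]
width: 0.799
grasp_force: 0.0
```

Request:
{"op": "send_rows", "data": {
  "moves": [
    [-10, 0, 0, 0, 0, 0],
    [-40, 0, 0, 0, 0, 0],
    [-85, 5, 0, 0, 0, 0],
    [-130, 15, 0, 0, 0, 0],
    [-175, 28, 0, 0, 0, 0],
    [-220, 40, 0, 0, 0, 0],
    [-265, 52, 0, 0, 0, 0],
    [-310, 64, 0, 0, 0, 0],
    [-355, 75, 0, 0, 0, 0],
    [-400, 85, 0, 0, 0, 0]
  ],
  "grip": -0.8
}}

```text
time: 25.7
tcp_pos: [542.4, -149.8, 184.1]
orientation: [2.222, 2.221, 0.0]
wrist_force: [0.6, 0.5, 0.3]
width: 0.904
grasp_force: 0.0
```

Request:
{"op": "send_rows", "data": {
  "moves": [
    [-45, 8, 0, 0, 0, 0],
    [-90, 15, 0, 0, 0, 0],
    [-130, 20, 0, 0, 0, 0],
    [-160, 22, 0, 0, 0, 0],
    [-177, 23, 0, 0, 0, 0],
    [-183.5, 23, 0, 0, 0, 0],
    [-183.5, 23, 0, 0, 0, 0],
    [-183.5, 23, 0, 0, 0, 0],
    [-183.5, 23, 0, 0, 0, 0],
    [-183.5, 23, 0, 0, 0, 0]
  ]
}}

```text
time: 26.7
tcp_pos: [565.4, -330.1, 184.7]
orientation: [2.22, 2.222, 0.0]
wrist_force: [-1.0, 0.3, 0.6]
width: 0.897
grasp_force: 0.0
```

```bash
python3 - <<'E'
from h import *
o=env.get_obs();print(o["tcp_pos"],o["width"])
c=get_calibration("wrist");I=read_camera("wrist");T=read_camera("top");S=read_camera("side")
cv2.imwrite("pics/w8.png",I)
cv2.imwrite("pics/m8.png",np.vstack([cv2.resize(I[100:320,180:460],(400,314)),np.hstack([cv2.resize(T[190:270,190:300],(400,286),interpolation=2)])]))
E
```

```text
[ 565.4 -330.1  184.7] 0.8974583220611166
```

View pics/m8.png

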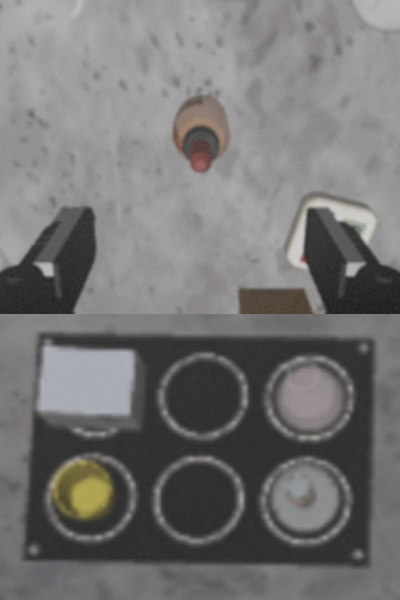

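The cup and vial stand in place. The dropper's teat tip is at (320.7,213), with the body's far edge at row 167 and columns 301–340.

```bash
python3 - <<'E'
from h import *
c=get_calibration("wrist")
print("tip",plane(c,320.7,213,112),"foot edge",plane(c,320.7,167,0)-[0,19.5,0],"neck",plane(c,320.7,202,74))
E
```

```text
tip [ 566.8 -328.   112. ] foot edge [ 567.2 -334.7    0. ] neck [ 566.9 -331.8   74. ]
```

Request:
{"op": "send_rows", "data": {
  "moves": [
    [0, 1.5, 15, 0, 0, 0],
    [0, 1.5, 40, 0, 0, 0],
    [0, 1.5, 65, 0, 0, 0],
    [0, 1.5, 85, 0, 0, 0],
    [0, 1.5, 100, 0, 0, 0],
    [0, 1.5, 110, 0, 0, 0],
    [0, 1.5, 118, 0, 0, 0],
    [0, 1.5, 122, 0, 0, 0],
    [0, 1.5, 122, 0, 0, 0],
    [0, 1.5, 122, 0, 0, 0]
  ]
}}

```text
time: 27.85
tcp_pos: [567.0, -331.3, 63.0]
orientation: [2.221, 2.221, 0.0]
wrist_force: [-0.0, -0.7, 0.2]
width: 0.898
grasp_force: 0.0
```

Request:
{"op": "send_rows", "data": {
  "moves": [
    [0, 0, 0, 0, 0, 0],
    [0, 0, 0, 0, 0, 0],
    [0, 0, 0, 0, 0, 0],
    [0, 0, 0, 0, 0, 0],
    [0, 0, 0, 0, 0, 0],
    [0, 0, 0, 0, 0, 0],
    [0, 0, 0, 0, 0, 0],
    [0, 0, 0, 0, 0, 0],
    [0, 0, 0, 0, 0, 0],
    [0, 0, 0, 0, 0, 0]
  ],
  "grip": 1,
  "squeeze": 30
}}

```text
time: 28.85
tcp_pos: [566.9, -331.2, 62.9]
orientation: [2.221, 2.221, 0.0]
wrist_force: [-0.3, 0.5, 6.2]
width: 0.425
grasp_force: 30.2
```

Request:
{"op": "send_rows", "data": {
  "moves": [
    [0, 0, -5, 0, 0, 0],
    [0, 0, -20, 0, 0, 0],
    [0, 0, -45, 0, 0, 0],
    [0, 0, -75, 0, 0, 0],
    [0, 0, -105, 0, 0, 0],
    [0, 0, -130, 0, 0, 0],
    [0, 0, -150, 0, 0, 0],
    [0, 0, -150, 0, 0, 0],
    [0, 0, -150, 0, 0, 0],
    [0, 0, -150, 0, 0, 0]
  ]
}}

```text
time: 29.85
tcp_pos: [566.3, -330.9, 210.8]
orientation: [-2.22, -2.22, 0.001]
wrist_force: [-0.1, 0.5, -0.4]
width: 0.425
grasp_force: 30.2
```

Request:
{"op": "send_rows", "data": {
  "moves": [
    [8, 0, 0, 0, 0, 0],
    [28, -1, 0, 0, 0, 0],
    [60, -2, 0, 0, 0, 0],
    [95, -3, 0, 0, 0, 0],
    [130, -4, 0, 0, 0, 0],
    [165, -5, 0, 0, 0, 0],
    [200, -6, 0, 0, 0, 0],
    [235, -7, 0, 0, 0, 0],
    [270, -8, 0, 0, 0, 0],
    [305, -9, 0, 0, 0, 0]
  ]
}}

```text
time: 30.85
tcp_pos: [556.8, -24.3, 211.5]
orientation: [-2.221, -2.221, 0.001]
wrist_force: [-0.2, 0.7, -0.2]
width: 0.427
grasp_force: 30.2
```

Request:
{"op": "send_rows", "data": {
  "moves": [
    [35, 0, 0, 0, 0, 0],
    [70, -0.6, 0, 0, 0, 0],
    [103, -0.6, 0, 0, 0, 0],
    [133, -0.6, 0, 0, 0, 0],
    [158, -0.6, 0, 0, 0, 0],
    [173, -0.6, 0, 0, 0, 0],
    [178, -0.6, 0, 0, 0, 0],
    [178, -0.6, 0, 0, 0, 0],
    [178, -0.6, 0, 0, 0, 0],
    [178, -0.6, 0, 0, 0, 0]
  ]
}}

```text
time: 31.85
tcp_pos: [557.2, 150.9, 212.3]
orientation: [2.223, 2.22, -0.0]
wrist_force: [0.1, 0.7, -1.1]
width: 0.424
grasp_force: 30.2
```

Request:
{"op": "send_rows", "data": {
  "moves": [
    [0, 0, 10, 0, 0, 0],
    [0, 0, 30, 0, 0, 0],
    [0, 0, 55, 0, 0, 0],
    [0, 0, 80, 0, 0, 0],
    [0, 0, 100, 0, 0, 0],
    [0, 0, 115, 0, 0, 0],
    [0, 0, 123, 0, 0, 0],
    [0, 0, 125, 0, 0, 0],
    [0, 0, 125, 0, 0, 0],
    [0, 0, 125, 0, 0, 0]
  ]
}}

```text
time: 32.85
tcp_pos: [557.6, 152.0, 88.3]
orientation: [2.221, 2.221, 0.002]
wrist_force: [-0.3, 0.4, -1.5]
width: 0.43
grasp_force: 30.2
```

```bash
python3 - <<'E'
from h import *
o=env.get_obs();print(o["tcp_pos"],o["width"])
I=read_camera("wrist");cv2.imwrite("pics/w9.png",I)
E
```

```text
[557.6 152.   88.3] 0.4302074847873101
```

View pics/w9.png

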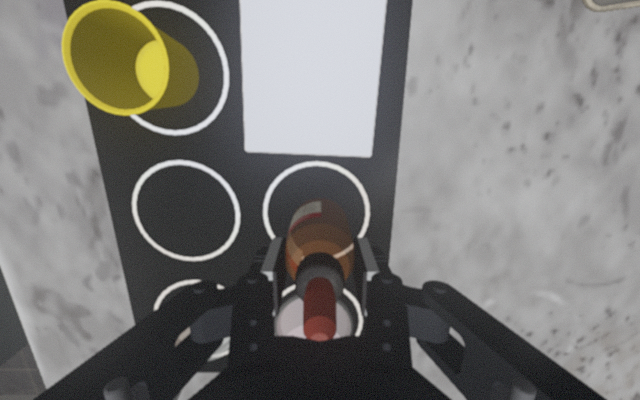

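The cup foot is centred in its ring at (172,67). The target ring spans columns 263–370 with top row 162, and the bottle's foot edge is at row 200.

```bash
python3 - <<'E'
from h import *
c=get_calibration("wrist")
print("ring",plane(c,316.5,162,8)-[0,41,0],plane(c,263,213,8),plane(c,370,213,8),"foot",plane(c,320,200,26)-[0,19.5,0])
E
```

```text
ring [556.2 150.5   8. ] [514.7 151.8   8. ] [597.4 151.7   8. ] foot [558.7 148.5  26. ]
```

Request:
{"op": "send_rows", "data": {
  "moves": [
    [0.5, -0.5, 4, 0, 0, 0],
    [1, -1, 8, 0, 0, 0],
    [1.5, -1.5, 11, 0, 0, 0],
    [1.5, -1.5, 13, 0, 0, 0],
    [1.5, -1.5, 15, 0, 0, 0],
    [1.5, -1.5, 16.5, 0, 0, 0],
    [1.5, -1.5, 17, 0, 0, 0],
    [1.5, -1.5, 17, 0, 0, 0],
    [1.5, -1.5, 17, 0, 0, 0],
    [1.5, -1.5, 17, 0, 0, 0]
  ]
}}

```text
time: 33.9
tcp_pos: [555.7, 153.5, 70.9]
orientation: [2.222, 2.221, 0.001]
wrist_force: [-2.2, 0.3, 6.0]
width: 0.431
grasp_force: 30.8
```

Request:
{"op": "send_rows", "data": {
  "moves": [
    [0, 0, 0, 0, 0, 0],
    [0, 0, 0, 0, 0, 0],
    [0, 0, 0, 0, 0, 0],
    [0, 0, 0, 0, 0, 0],
    [0, 0, 0, 0, 0, 0],
    [0, 0, 0, 0, 0, 0],
    [0, 0, -15, 0, 0, 0],
    [0, 0, -50, 0, 0, 0],
    [0, 0, -90, 0, 0, 0],
    [0, 0, -130, 0, 0, 0]
  ],
  "grip": -0.5
}}

```text
time: 34.9
tcp_pos: [555.3, 153.3, 202.9]
orientation: [2.221, 2.221, 0.001]
wrist_force: [1.0, -0.9, -0.1]
width: 0.75
grasp_force: 0.0
```

Request:
{"op": "send_rows", "data": {
  "moves": [
    [-10, 0, -10, 0, 0, 0],
    [-40, 0, -20, 0, 0, 0],
    [-80, 0, -30, 0, 0, 0],
    [-120, 0, -30, 0, 0, 0],
    [-160, 0, -30, 0, 0, 0],
    [-200, 0, -30, 0, 0, 0],
    [-240, 0, -30, 0, 0, 0],
    [-260, 0, -30, 0, 0, 0],
    [-260, 0, -30, 0, 0, 0],
    [-260, 0, -30, 0, 0, 0]
  ]
}}

```text
time: 35.9
tcp_pos: [555.4, -106.8, 230.6]
orientation: [-2.223, -2.22, -0.0]
wrist_force: [0.5, -0.5, -0.7]
width: 0.754
grasp_force: 0.0
```

```bash
python3 - <<'E'
from h import *
print(env.get_obs()["tcp_pos"])
T=read_camera("top");S=read_camera("side")
cv2.imwrite("pics/m10.png",np.vstack([cv2.resize(T[190:270,190:300],(400,290),interpolation=2),cv2.resize(S[130:220,235:345],(400,310),interpolation=2)]))
E
```

```text
[ 555.4 -106.8  230.6]
```

View pics/m10.png

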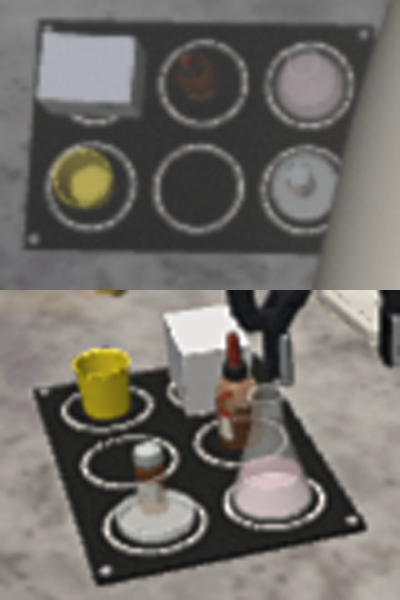

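All four items stand upright and centred in their rings, the middle near ring is empty, and the arm is clear.

```bash
python3 -c "
from cell import env
print(env.close_job())"
```

```text
the job is handed in; nothing more can be done
None
```

The job is handed in at about 36 s of the 109 s allowed: the dropper bottle, dish, vial and cup all stand upright and look centred in the last pictures, with the near middle ring empty; the close call gave no verdict.

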